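# Ready the studio paint tumbler: drip tray in, drum ring locked

### The job

Get the paint tumbler ready to run. First push its metal drip tray, by the red fin, fully home into the slot at the foot of the tumbler; then turn the orange ring on the slanting drum a quarter turn clockwise (seen looking onto the ring) until it clicks locked, and let go. Leave everything else on the bench where it is.

Things in the scene. Friction and masses are not known exactly. Their poses are not given: they have to be found in the camera images.
- tumbler: Bench paint tumbler, fixed to the bench: green plinth 220 (x) x 200 (y) x 60 mm high, a slanting white drum (84 mm across) above it. Origin: centre of the plinth's underside; z up, -x is the front, roughly towards the robot. The drum's mouth points up and to the front, its axis 28 degrees from vertical; its ring's lowest front edge is about 45 mm behind the front face, 185 mm up.
- bay_mouth (a point): Middle of the tray bay's mouth, at bench height in the plinth's front face (x = -0.11 in the tumbler's frame); axes as the tumbler's: +x leads in. The bay has no floor, the tray slides on the bench: 45 mm high, 106 mm between side walls; flared steel guides, about 136 mm apart at the front, narrow to this some 25 mm in. Back stop 105 mm in.
- drip_tray: Loose aluminium tray, 0.25 kg: pan 105 (x) x 100 (y) x 28 mm high, 4 mm walls. Origin: centre of its underside. Its +x end enters the bay first; fully home it touches the back stop, the origin 52 mm inside the bay mouth and only the fin outside. Starts on the bench left or right of the tumbler's front, fin roughly towards the robot.
- tray_grip (a point): Grip point on the tray's red upright fin, 82.5 mm in front (-x) of the tray's origin, 30 mm above its underside; axes as the tray's. The fin is 12 mm thick (y), reaches from 52 to 104 mm in front of the tray's origin, and from 8 to 42 mm above the bench. Pinch its flat sides, along y.
- lock_ring (a joint): Turn of the orange ring, rad: 0 = open, 1.571 = locked, at its stop; grows clockwise seen looking onto the ring. Starts at 0 to 0.3. Turns against light friction (0.05 N m) and stays where it is left, up to about 1.25; there a sprung catch at the collar resists (about 0.2 N m), is passed at 1.44 and then pulls the ring to its stop.
- ring_bar (a point): On the turning axis, in the bar on the orange ring (90 mm across): black bar, one end red, 64 long, 12 thick, standing 34 mm up from the ring's face; the point is 22 mm above the face. Axes turn with the ring: z out along the turning axis (28 degrees from vertical), x along the bar to its red end, y across it. Bar ends point to white collar marks when open, green when locked.
- tube_box: Bystander: small wooden box of paint tubes, 130 x 100 x 45 mm, origin under its centre.
- brush_jar: Bystander: blue jar of brushes, 72 mm across, jar 95 mm and brushes 190 mm high, origin under its centre.
- solvent_can: Bystander: can 66 mm across, 130 mm high, origin under its centre.
- pigment_jar: Bystander: jar 56 mm across, 70 mm high, origin under its centre.
- tube_a: Bystander: yellow paint tube lying flat, 85 x 30 x 12 mm plus cap, origin under its centre.
- tube_b: Bystander: bare metal paint tube lying flat, 85 x 30 x 12 mm plus cap, origin under its centre.
- palette_knife: Bystander: palette knife with wooden handle lying flat, 160 mm long, origin under its middle.
There are look-alikes about, which are no part of the job. Leave any pink or purple look-alike of the drip_tray alone.

How it is judged:
By the outcome, as a careful person would: the job done as asked, in the order asked, and still so for the second after the job is handed in, with the robot touching nothing.
It also fails if it takes over 61 s, if anything falls off the work surface, if the arm or the gripper's body presses on something with over 40 N, if the wrist force passes 120 N, or if a joint passes its speed limit or range.

### The arm

A 7-joint arm with a two-finger parallel gripper is mounted at the origin on the work surface. World frame = base frame: x ahead of the robot, y to its left, z up, the work surface at z = 0. Lengths are in m, angles in rad, forces in N, time in s.
With the tool pointing down it reaches from about 0.4 to 0.875 m from the base axis. Payload 19.3 kg.
Tool frame: the origin (TCP) lies midway between the tips of the shut fingers; the grasp point (between the pads) lies 19 mm behind it (robot.grip_point_offset is the distance from the TCP to the grasp point, in m); z points along the fingers, y is the line along which they close (so a half turn about z gives the same grasp; the last joint's range is limited). The gripper opens to 85 mm and grips with 20 to 120 N. Pads are 22 mm wide; open, the fingers measure 114 mm over their backs; the gripper's body (76 mm by 85 mm) begins 54 mm behind the grasp point. The pads swing forward as they close: fully open they stand 13 mm farther back than shut.
Start: joints at [1.099, 0.521, -0.036, 1.599, 0.021, 1.021, -0.113], TCP at [0.244, -0.575, 0.205] pointing down, gripper open.
Joint ranges: [-2.91, 2.91], [-0.3, 2.13], [-1.5, 1.42], [0.17, 2.43], [-1.26, 4.41], [0.16, 1.93], [-2.52, 2.52]. Speed limits (rad/s): [1.89, 1.89, 2.39, 2.39, 3.01, 3.01, 3.01].

### API

Orientations are given as a unit quaternion [x, y, z, w].
In Python, from bench import robot gives the robot as it stands. The module is installed in compiled form; this text tells all that it offers.
- The arm moves only by the tool apply_moves, never from a script. Its argument "series" is a list of rows, each a list of 7 numbers: the shift along the tool's x, y, z in mm, then the turn, a rotation vector about the tool's x, y, z in rad, then the closure, from 0 (fully open) to 1 (shut). A call has 1 to 20 rows; each row is the pose to reach, as a shift and turn from the pose commanded when the call began, along the tool's axes at that moment; what a row does not reach only later rows make up. A row lasts 1/8 s, in which the tool goes at most 62.5 mm and 10.7 degrees, less where a joint would pass 70% of its speed; a pose out of reach is approached as far as the arm can. A call with a gripper value outside its range is refused whole. The fingers move at their own pace and stop on an object; "squeeze" is the grip in N (left out, the last holds). Time passes only in rows, so rows that repeat a pose let the fingers close. It gives the time, the measured TCP pose, the force, the opening and the grip force at its end, in the units of the state.
- robot.state(): the state, without advancing time (a new reading comes with each control period).
- robot.read_camera(name): name is "scene" or "top"; returns a dict with "frame" (480x640x3 uint8, blue, green, red), "range_z" (480x640 float32, m along the optical axis (not along the pixel's ray), 0 where there is no reading), "intrinsics" (3x3 intrinsics, pixels), "D" ([k1, k2, p1, p2, k3] as OpenCV has them; the pictures are not rectified), "R" (3x3) and "t" (3): a world point X has camera coordinates R X + t. Camera axes: x right, y down, z forward; pixel columns grow to the right and rows downward; lengths in m; the calibration is good to about 2 mm. A picture is of the moment at which its call begins.
- robot.hand_in(): hands the job in; it is judged then, once.
The state is a dict: "time_s": time; "q": joint angles; "qvel": joint speeds; "effort": joint torques, N m; "position": TCP position; "ee_rot": TCP orientation; "ft_force": force on the tool from outside, world axes, zero at the start; "ft_torque": the same for the moment, N m; "gripper_width": finger opening in m; "gripper_force": force on a finger pad.
Only numpy, scipy, OpenCV 4.12 (cv2) and the standard library are available. Lean on these libraries where they do the work, as an engineer would, in place of code of your own. Each camera call takes 0.05 s, during which the arm holds its last target. There are 200 camera calls.

## Working session

There is one attempt and no reset: what is moved stays moved. The work goes in short steps, Python scripts to look and compute and a tool call to move; the robot and the scene stay as the last step left them, time stands still between calls to the robot, and variables do not carry over. Pictures are saved under pics/ and viewed, at most 10 in all, crops included, and the job is handed in when it is done.

Besides the shell and the picture viewer there is one more tool, called after "Emit:" as name(argument=value, ...) on one line, values as JSON. apply_moves: Moves the arm, as the interface text tells. Its arguments: {"type":"object","properties":{"series":{"type":"array","items":{"type":"array","items":{"type":"number"}}},"squeeze":{"type":"number"}},"required":["series"]}

```bash
mkdir -p pics
cat > h.py <<'E'
import numpy as np,cv2
from bench import robot
from scipy.spatial.transform import Rotation as Ro
def cloud(c):
    K=np.array(c["intrinsics"]);D=np.array(c["D"]);h,w=c["range_z"].shape
    u,v=np.meshgrid(np.arange(w),np.arange(h))
    p=cv2.undistortPoints(np.stack([u,v],-1).reshape(-1,1,2).astype(np.float64),K,D).reshape(h,w,2)
    z=c["range_z"][...,None]
    P=np.concatenate([p*z,z],-1)
    return (P-np.array(c["t"]).ravel())@np.array(c["R"])
def pose():
    s=robot.state();return np.array(s["position"]),s["ee_rot"]
E
python3 - <<'E'
from h import *
print(robot.state())
for n in("scene","top"):
    c=robot.read_camera(n);cv2.imwrite(f"pics/{n}0.png",c["frame"]);np.savez(f"{n}0.npz",**c)
    print(n,(-np.array(c["R"]).T@np.array(c["t"]).ravel()).round(3))
E
```

```text
{'time_s': 0.0, 'q': array([ 1.09883059,  0.52208042, -0.03633488,  1.59997318,  0.02120958,
        1.02108581, -0.11283295]), 'qvel': array([-0.00041853, -0.00167405, -0.00096255,  0.00041179,  0.001629  ,
        0.00029781, -0.00076143]), 'effort': array([-1.78986495e-03, -9.27084231e+01,  1.97896935e+00, -3.69933271e+01,
        1.78341335e-02,  8.00861511e-03,  1.37916236e-04]), 'position': array([ 0.24423103, -0.57492111,  0.20419675]), 'ee_rot': array([ 9.79893829e-01,  1.99518785e-01, -1.57664188e-04, -5.58915118e-04]), 'ft_force': array([-0.28495399,  0.88500271,  0.10065476]), 'ft_torque': array([-0.00831212,  0.02080811,  0.01370339]), 'gripper_force': 0.0, 'gripper_width': 0.08533011661847971}
scene [ 1.119 -0.044  1.151]
top [0.237 0.02  1.456]
```

View pics/scene0.png

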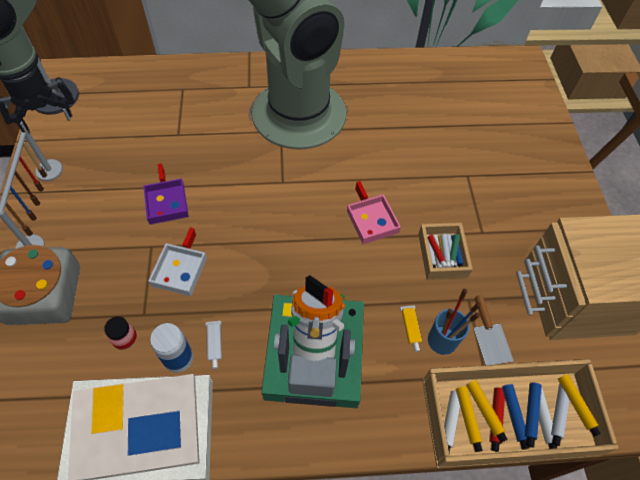

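View pics/top0.png

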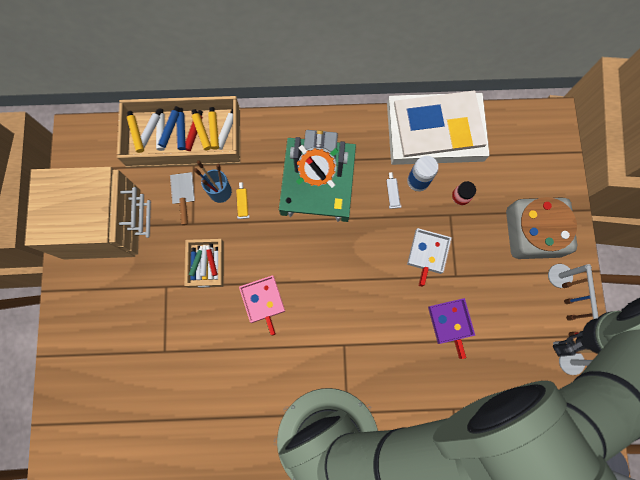

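Two overview views. Tray candidates in the top view: bare aluminium pan (430,250), purple pan (452,322) and pink pan (262,300). By the description I choose the aluminium one, with its red fin at (424,276). The tumbler plinth is at (317,178) and its orange ring with the black/red bar at (316,167). Next I measure these and check a close crop.

Run:
```python
from h import *
c=dict(np.load("top0.npz"));P=cloud(c);f=c["frame"];hsv=cv2.cvtColor(f,cv2.COLOR_BGR2HSV);H,S,V=[hsv[...,i].astype(int) for i in range(3)]
def box(m,name):
    q=P[m];(cx,cy),sz,a=cv2.minAreaRect(q[:,:2].astype(np.float32)*1000)
    print(name,m.sum(),"c",round(cx,1),round(cy,1),"size",np.round(sz,1),"ang",round(a,2),"z",np.percentile(q[:,2],[5,50,95]).round(3));return q
def roi(u0,u1,v0,v1):
    m=np.zeros(H.shape,bool);m[v0:v1,u0:u1]=1;return m
Z=P[...,2]
# tray: above the bench in the ROI
t=roi(395,470,220,292)&(Z>.004)&(Z<.06)
red=((H<8)|(H>172))&(S>150)&(V>80)
fin=t&red&roi(410,440,262,292)
fq=box(fin,"fin"); box(fin&(Z>.036),"fintop")
pan=t&~roi(410,440,266,292)
box(pan&(Z>.02),"panrim");box(pan,"pan")
ft=P[fin&(Z>.036)];m=ft[:,:2].mean(0);u,s,vt=np.linalg.svd(ft[:,:2]-m);print("fin mean",m,"dir deg",np.degrees(np.arctan2(vt[0,1],vt[0,0])))
g=roi(270,365,125,225)&(H>60)&(H<90)&(S>90)&(abs(Z-.06)<.01)
box(g,"plinth")
# ring
o=roi(290,345,140,195)&(H>5)&(H<20)&(S>150)&(V>120)&(Z>.15)
q=P[o];m=q.mean(0);u,s,vt=np.linalg.svd(q-m);n=vt[2]*np.sign(vt[2,2]);print("ring",m,"n",n,np.degrees(np.arccos(n[2])),s)
rr=roi(290,345,140,195)&red&(Z>.15); bb=roi(290,345,140,195)&(V<60)&(Z>.15)
for nm,mm in(("red",rr),("black",bb)): print(nm,mm.sum(),P[mm].mean(0),np.argwhere(mm).mean(0))
a=cv2.resize(f[215:295,390:470],(480,480),interpolation=2);b=cv2.resize(f[125:225,270:370],(480,480)[:2],interpolation=2)
cv2.imwrite("pics/crop1.png",cv2.resize(np.hstack([a,b]),(800,400)))
```

```text
fin 113 c 428.0 -283.7 size [19.  51.8] ang 74.53 z [0.016 0.041 0.046]
fintop 82 c 429.0 -280.4 size [12.3 51.8] ang 73.51 z [0.038 0.042 0.046]
panrim 221 c 504.5 -304.8 size [102.  106.1] ang 72.11 z [0.021 0.027 0.033]
pan 1111 c 492.8 -318.1 size [221.7 207.6] ang 87.83 z [0.004 0.007 0.03 ]
fin mean [ 0.42847186 -0.28032382] dir deg 163.27393088203777
plinth 2847 c 721.5 4.4 size [196.9 221.3] ang 82.03 z [0.055 0.06  0.065]
ring [0.69166259 0.00935586 0.22463936] n [0.8928089  0.33788149 0.29787308] 72.6700997088277 [1.31942948 0.64272341 0.63742038]
red 31 [0.67990331 0.02587231 0.2984685 ] [160.38709677 309.        ]
black 148 [0.68806582 0.00937114 0.23226069] [166.79054054 316.18243243]
```

View pics/crop1.png

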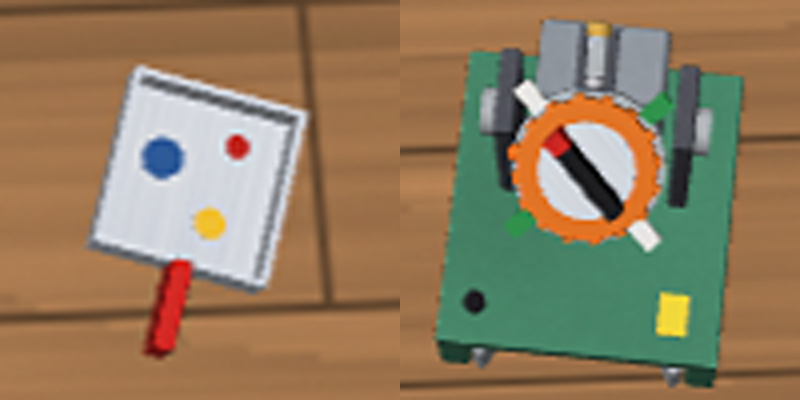

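The crop confirms the silver tray with its red fin. The bar on the ring points at the white marks (open), red end up-left. The fin top is at z=42 mm and 12x52 mm, the rim is 102x106 mm and the plinth 197x221 mm, all as described. Now I'll work out the approach.

```bash
cat >> h.py <<'E'
def row(p,R):
    p0,q=pose();R0=Ro.from_quat(q);print("shift",(R0.inv().apply(np.array(p)-p0)*1000).round(1),"turn",(R0.inv()*R).as_rotvec().round(3))
def down(yaw): # tool x along yaw, z down
    y=np.radians(yaw);x=np.array([np.cos(y),np.sin(y),0]);z=np.array([0,0,-1]);return Ro.from_matrix(np.c_[x,np.cross(z,x),z])
E
python3 - <<'E'
from h import *
row([.4257,-.2804,.2],down(-17.2));row([.4257,-.2804,.10],down(-17.2))
E
```

```text
shift [ 282.2 -200.1    4.5] turn [-0.001  0.     0.702]
shift [ 282.2 -200.   104.5] turn [-0.001  0.     0.702]
```

Emit:
apply_moves(series=[[40, -30, 0, 0, 0, 0.1, 0], [90, -60, 0, 0, 0, 0.25, 0], [140, -100, 0, 0, 0, 0.4, 0], [190, -135, 0, 0, 0, 0.55, 0], [240, -170, 4, 0, 0, 0.7, 0], [282, -200, 40, 0, 0, 0.702, 0], [282, -200, 90, 0, 0, 0.702, 0], [282, -200, 104, 0, 0, 0.702, 0], [282, -200, 104, 0, 0, 0.702, 0], [282, -200, 104, 0, 0, 0.702, 0]], squeeze=80)

```text
time_s: 1.35
position: [0.4261, -0.2819, 0.1022]
ee_rot: [0.989, -0.15, 0.001, 0.0]
ft_force: [0.7, 0.3, 1.0]
gripper_width: 0.0853
gripper_force: 0.0
```

Run:
```python
from h import *
row([.4257,-.2804,.013],down(-17.2))
for n in("top","scene"):
    c=robot.read_camera(n);np.savez(n+"1.npz",**c)
    K=c["intrinsics"];R=np.array(c["R"]);t=np.array(c["t"]).ravel()
    uv=cv2.projectPoints(np.array([[.4257,-.2804,.042]]),cv2.Rodrigues(R)[0],t,K,c["D"])[0].ravel();print(n,uv)
    u,v=uv.astype(int)
    cv2.imwrite(f"pics/a{n}.png",cv2.resize(c["frame"][v-50:v+50,u-50:u+50],(400,400)))
cv2.imwrite("pics/a.png",np.hstack([cv2.imread("pics/atop.png"),cv2.imread("pics/ascene.png")]))
```

```text
shift [-1.  -1.4 89.2] turn [ 0.    -0.002 -0.001]
top [424.00404107 276.75699334]
scene [189.88897367 234.16871164]
```

View pics/a.png

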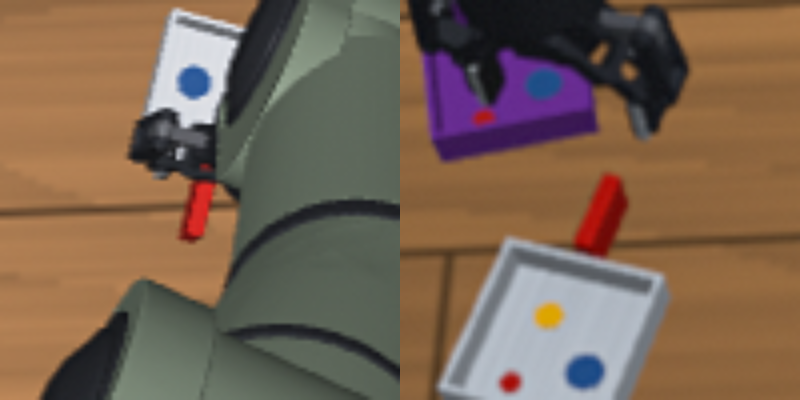

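The open gripper hovers over the red fin (200,200 left; 600,215 right) with a finger on each side and the purple pan clear. I'll go down and close.

Emit:
apply_moves(series=[[-1, -1, 40, 0, 0, 0, 0], [-1, -1, 70, 0, 0, 0, 0], [-1, -1, 89, 0, 0, 0, 0], [-1, -1, 89, 0, 0, 0, 0.3], [-1, -1, 89, 0, 0, 0, 1], [-1, -1, 89, 0, 0, 0, 1], [-1, -1, 89, 0, 0, 0, 1], [-1, -1, 89, 0, 0, 0, 1], [-1, -1, 89, 0, 0, 0, 1], [-1, -1, 89, 0, 0, 0, 1]])

```text
time_s: 2.7
position: [0.4252, -0.2799, 0.0122]
ee_rot: [0.989, -0.15, 0.0, 0.0]
ft_force: [-2.1, -1.2, 7.6]
gripper_width: 0.0077
gripper_force: 78.4
```

Run:
```python
from h import *
s=robot.state();print(s["gripper_width"],s["gripper_force"],s["position"],s["ft_force"])
a=np.radians(-8);ux=np.array([np.cos(a),np.sin(a)]);m=np.array([.7215,.0044])-.11*ux
print("mouth",m)
for d in(-.16,-.0305): # grip point relative to the mouth, along the bay
    g=m+d*ux;print(d,g);row([*g,s["position"][2]+(.012 if d<-.1 else .001)],down(-8))
```

```text
0.007668937048929066 78.36224226281047 [ 0.42519281 -0.27990139  0.01223553] [-2.05356787 -1.17180897  7.6259474 ]
mouth [0.61257051 0.01970904]
-0.16 [0.45412762 0.04197674]
shift [ -67.6 -316.   -12.1] turn [ 0.    -0.001 -0.161]
-0.0305 [0.58236734 0.02395382]
shift [  60.2 -336.8   -1.1] turn [ 0.    -0.001 -0.161]
```

Emit:
apply_moves(series=[[0, 0, -12, 0, 0, 0, 1], [0, 0, -12, 0, 0, 0, 1], [-15, -40, -12, 0, 0, -0.02, 1], [-25, -85, -12, 0, 0, -0.04, 1], [-35, -130, -12, 0, 0, -0.07, 1], [-45, -175, -12, 0, 0, -0.09, 1], [-55, -220, -12, 0, 0, -0.12, 1], [-62, -265, -12, 0, 0, -0.14, 1], [-67, -300, -12, 0, 0, -0.16, 1], [-68, -316, -12, 0, 0, -0.161, 1], [-68, -316, -12, 0, 0, -0.161, 1], [-68, -316, -12, 0, 0, -0.161, 1], [-68, -316, -12, 0, 0, -0.161, 1]])

```text
time_s: 4.32
position: [0.4534, 0.0412, 0.0238]
ee_rot: [0.998, -0.07, -0.0, 0.0]
ft_force: [-0.4, -0.3, -2.3]
gripper_width: 0.0083
gripper_force: 78.3
```

Run:
```python
from h import *
for n in("top","scene"):
    c=robot.read_camera(n);np.savez(n+"2.npz",**c)
    uv=cv2.projectPoints(np.array([[.6,.02,.04]]),cv2.Rodrigues(np.array(c["R"]))[0],np.array(c["t"]).ravel(),c["intrinsics"],c["D"])[0].ravel()
    u,v=uv.astype(int);print(n,u-60,v-60)
    cv2.imwrite(f"pics/b{n}.png",cv2.resize(c["frame"][v-60:v+60,u-60:u+60],(400,400)))
cv2.imwrite("pics/b.png",np.hstack([cv2.imread("pics/btop.png"),cv2.imread("pics/bscene.png")]))
```

```text
top 253 159
scene 259 235
```

View pics/b.png

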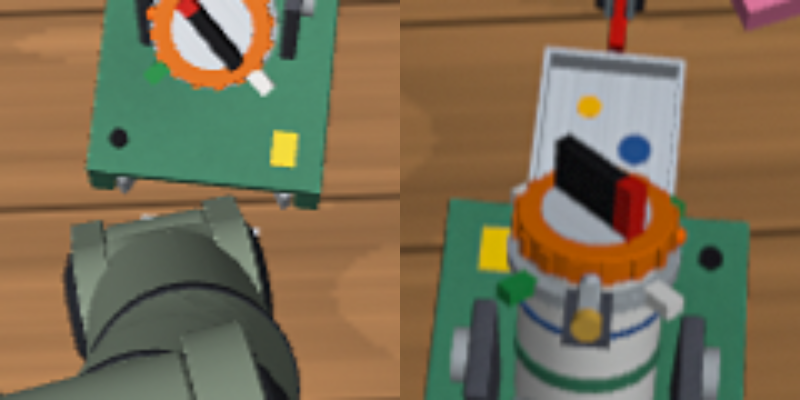

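The top view shows the guides at (125,185) and (285,200), symmetric about the plinth front. The scene view shows the tray held by its fin in front of the tumbler, roughly aligned. I'll measure the tray's in-hand pose once.

Run:
```python
from h import *
c=dict(np.load("scene2.npz"));P=cloud(c);f=c["frame"];hsv=cv2.cvtColor(f,cv2.COLOR_BGR2HSV).astype(int)
Z=P[...,2];X,Y=P[...,0],P[...,1]
a=np.radians(-8);ux=np.array([np.cos(a),np.sin(a)]);uy=np.array([-ux[1],ux[0]]);m0=np.array([.61257,.01971])
m=(hsv[...,1]<60)&(Z>.006)&(Z<.06)&(X>.46)&(X<.62)&(abs(Y-.03)<.09)
q=P[m];L=(q[:,:2]-m0)@np.c_[ux,uy]*1000
print(m.sum(),np.percentile(q[:,2],[2,50,98]).round(3))
rim=q[:,2]>.03
print("rim z",np.percentile(q[rim,2],[5,50,95]))
Lr=L[rim]
for lo in range(-140,-20,15):
    s=Lr[(Lr[:,0]>lo)&(Lr[:,0]<lo+15)]
    if len(s): print(lo,len(s),s.min(0)[1].round(1),s.max(0)[1].round(1))
print(cv2.minAreaRect(Lr.astype(np.float32)))
r=((hsv[...,0]<8)|(hsv[...,0]>172))&(hsv[...,1]>150)&(abs(X-.46)<.06)&(abs(Y-.04)<.05)&(Z<.08)
l=(P[r][:,:2]-m0)@np.c_[ux,uy]*1000;print("fin",len(l),l.min(0),l.max(0),np.median(l,0))
# plinth check from scene: top face extents
g=(hsv[...,0]>60)&(hsv[...,0]<90)&(hsv[...,1]>90)&(abs(Z-.06)<.008)&(abs(X-.72)<.15)&(abs(Y)<.15)
print("plinth",cv2.minAreaRect((P[g][:,:2]*1000).astype(np.float32)))
```

```text
1247 [0.007 0.012 0.038]
rim z [0.03054045 0.03434603 0.03972846]
-140 86 -49.4 48.2
-125 46 -51.5 46.8
-110 20 -52.3 47.4
-95 20 -52.7 46.2
-80 21 -53.1 46.9
-65 18 -52.7 45.3
-50 15 -53.0 46.2
-35 5 -52.1 44.4
((-90.84681701660156, -2.6036148071289062), (100.07671356201172, 124.04588317871094), 88.7025146484375)
fin 87 [-214.01565215   -7.27867081] [-127.87100426    4.44452327] [-147.57739599   -0.9805805 ]
plinth ((724.286865234375, 0.87994384765625), (198.11412048339844, 220.85182189941406), 82.08712768554688)
```

Relative to the plinth in the same view, the tray is within about 1 mm laterally and 1.3° off in yaw. I'll correct that, lower it and slide in.

Emit:
apply_moves(series=[[0, 2, 6, 0, 0, -0.02, 1], [0, 2, 10, 0, 0, -0.02, 1], [10, 2, 11, 0, 0, -0.02, 1], [20, 2, 11, 0, 0, -0.02, 1], [28, 2, 11, 0, 0, -0.02, 1], [36, 2, 11, 0, 0, -0.02, 1], [44, 2, 11, 0, 0, -0.02, 1], [52, 2, 11, 0, 0, -0.02, 1], [60, 2, 11, 0, 0, -0.02, 1], [60, 2, 11, 0, 0, -0.02, 1]])

```text
time_s: 5.68
position: [0.5135, 0.032, 0.0128]
ee_rot: [0.998, -0.06, 0.0, -0.0]
ft_force: [2.8, -0.9, 0.7]
gripper_width: 0.008
gripper_force: 79.5
```

Run:
```python
from h import *
s=robot.state();print(s["ft_force"],s["ft_torque"],s["position"])
```

```text
[ 2.76546172 -0.94163733  0.70216463] [-0.18250664 -0.46580995  0.01456983] [0.51353189 0.03195578 0.01277466]
```

Emit:
apply_moves(series=[[8, 0, 0, 0, 0, 0, 1], [16, 0, 0, 0, 0, 0, 1], [24, 0.5, 0, 0, 0, 0, 1], [32, 0.5, 0, 0, 0, 0, 1], [40, 1, 0, 0, 0, 0, 1], [48, 1, 0, 0, 0, 0, 1], [55, 1, 0, 0, 0, 0, 1], [60, 1, 0, 0, 0, 0, 1], [63, 1, 0, 0, 0, 0, 1], [63, 1, 0, 0, 0, 0, 1]])

```text
time_s: 6.92
position: [0.5749, 0.0236, 0.0128]
ee_rot: [0.998, -0.06, -0.0, -0.0]
ft_force: [-4.0, -0.2, 7.3]
gripper_width: 0.0075
gripper_force: 80.4
```

Emit:
apply_moves(series=[[1, 0, 0, 0, 0, 0, 1], [2, 0, 0, 0, 0, 0, 1], [3, 0, 0, 0, 0, 0, 1], [4, 0, 0, 0, 0, 0, 1], [5, 0, 0, 0, 0, 0, 1], [5, 0, 0, 0, 0, 0, 1]])

```text
time_s: 7.68
position: [0.5795, 0.023, 0.0128]
ee_rot: [0.998, -0.06, -0.001, -0.0]
ft_force: [-5.1, -0.1, 7.8]
gripper_width: 0.0079
gripper_force: 80.7
```

Expected home at about x=0.582; continuing in small steps until contact.

Emit:
apply_moves(series=[[1, 0, 0, 0, 0, 0, 1], [2, 0, 0, 0, 0, 0, 1], [3, 0, 0, 0, 0, 0, 1], [3, 0, 0, 0, 0, 0, 1]])

```text
time_s: 8.18
position: [0.5825, 0.0227, 0.0128]
ee_rot: [0.998, -0.06, -0.001, -0.0]
ft_force: [-5.4, 0.4, 8.3]
gripper_width: 0.0078
gripper_force: 80.7
```

Emit:
apply_moves(series=[[1, 0, 0, 0, 0, 0, 1], [2, 0, 0, 0, 0, 0, 1], [2, 0, 0, 0, 0, 0, 1]])

```text
time_s: 8.55
position: [0.5837, 0.0225, 0.0127]
ee_rot: [0.998, -0.06, -0.001, 0.0]
ft_force: [-10.2, 1.2, 13.6]
gripper_width: 0.0075
gripper_force: 81.4
```

Emit:
apply_moves(series=[[1, 0, 0, 0, 0, 0, 1], [2, 0, 0, 0, 0, 0, 1], [2, 0, 0, 0, 0, 0, 1]])

```text
time_s: 8.93
position: [0.5837, 0.0225, 0.0126]
ee_rot: [0.998, -0.059, -0.003, 0.0]
ft_force: [-22.3, 3.9, 25.0]
gripper_width: 0.0077
gripper_force: 83.3
```

It stopped at the back stop (0.5837, expected 0.582 to 0.585), with force rising without motion. Release and retreat.

Emit:
apply_moves(series=[[0, 0, 0, 0, 0, 0, 0.4], [0, 0, 0, 0, 0, 0, 0], [0, 0, 0, 0, 0, 0, 0], [0, 0, 0, 0, 0, 0, 0], [-2, 0, -20, 0, 0, 0, 0], [-5, 0, -50, 0, 0, 0, 0], [-40, 0, -90, 0, 0, 0, 0], [-90, 0, -130, 0, 0, 0, 0], [-140, 0, -170, 0, 0, 0, 0], [-170, 0, -220, 0, 0, 0, 0], [-170, 0, -270, 0, 0, 0, 0], [-170, 0, -320, 0, 0, 0, 0], [-170, 0, -320, 0, 0, 0, 0], [-170, 0, -320, 0, 0, 0, 0]])

```text
time_s: 10.68
position: [0.4178, 0.0422, 0.3331]
ee_rot: [0.998, -0.06, 0.0, -0.0]
ft_force: [-0.3, -0.3, 0.4]
gripper_width: 0.0856
gripper_force: 0.0
```

Run:
```python
from h import *
C={}
for n in("top","scene"):
    c=robot.read_camera(n);C[n]=c;np.savez(n+"3.npz",**c)
    uv=cv2.projectPoints(np.array([[.65,.01,.1]]),cv2.Rodrigues(np.array(c["R"]))[0],np.array(c["t"]).ravel(),c["intrinsics"],c["D"])[0].ravel()
    u,v=uv.astype(int);print(n,u-60,v-60)
    cv2.imwrite(f"pics/c{n}.png",cv2.resize(c["frame"][v-60:v+60,u-60:u+60],(400,400)))
    P=cloud(c);hsv=cv2.cvtColor(c["frame"],cv2.COLOR_BGR2HSV).astype(int);h,s,vv=hsv[...,0],hsv[...,1],hsv[...,2]
    near=(abs(P[...,0]-.69)<.08)&(abs(P[...,1]-.01)<.08)&(P[...,2]>.16)&(P[...,2]<.33)
    o=near&(h>6)&(h<20)&(s>150)&(vv>100);q=P[o]
    nn=np.array([-np.sin(np.radians(28))*np.cos(np.radians(8)),np.sin(np.radians(28))*np.sin(np.radians(8)),np.cos(np.radians(28))])
    d=q@nn;print(" ring n",len(q),"height along axis",np.percentile(d,[5,25,50,75,95]).round(4))
    top=q[(d>np.percentile(d,60)-.006)]
    mm=top.mean(0);_,sv,vt=np.linalg.svd(top-mm);print(" top mean",mm,"normal",vt[2]*np.sign(vt[2,2]))
    r=near&((h<5)|(h>172))&(s>150);b=near&(vv<60)&(s<120)
    for nm,k in(("red",r),("blk",b)):
        w=P[k];print(" ",nm,len(w),"h",np.percentile(w@nn,[5,50,95]).round(4),w.mean(0).round(4))
cv2.imwrite("pics/c.png",np.hstack([cv2.imread("pics/ctop.png"),cv2.imread("pics/cscene.png")]))
```

```text
top 256 136
 ring n 529 height along axis [-0.1302 -0.1267 -0.1248 -0.1228 -0.1198]
 top mean [0.6917887  0.00935838 0.22270031] normal [-0.46256416  0.0645072   0.88423595]
  red 33 h [-0.1071 -0.0903 -0.0869] [0.6952 0.0257 0.2591]
  blk 119 h [-0.1919 -0.0932 -0.0873] [0.6831 0.0072 0.2334]
scene 257 244
 ring n 746 height along axis [-0.138  -0.1306 -0.1271 -0.1259 -0.1245]
 top mean [0.7075447  0.00444213 0.22839306] normal [-0.44535131  0.06580824  0.8929342 ]
  red 159 h [-0.1199 -0.1025 -0.0907] [0.7017 0.0215 0.2506]
  blk 326 h [-0.1946 -0.103  -0.091 ] [0.6847 0.002  0.2353]
```

View pics/c.png

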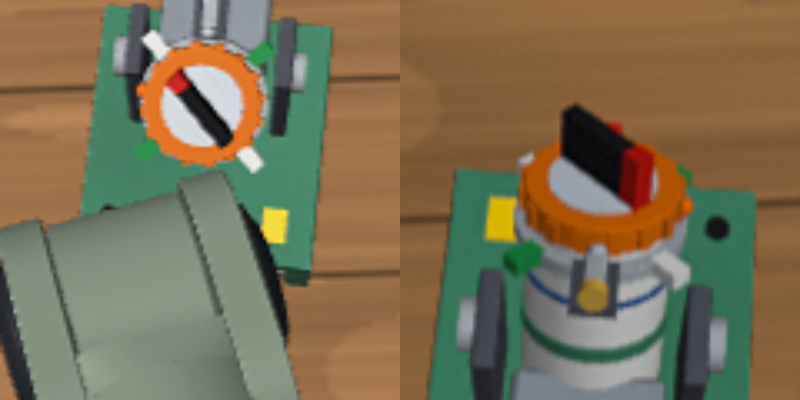

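The view shows the tray home, with only a bit of the fin visible behind the bar (615,130). The red bar end still points at the white mark (top view 155,45). Ring face and bar top differ by 34 mm along the axis, as described. Now I fit the ring centre and bar direction.

Run:
```python
from h import *
T=Ro.from_euler("z",-8,degrees=True);n=T.apply([-np.sin(np.radians(28)),0,np.cos(np.radians(28))])
ex=T.apply([np.cos(np.radians(28)),0,np.sin(np.radians(28))]);ey=np.cross(n,ex)
def onplane(c,uv,d):
    p=cv2.undistortPoints(uv.reshape(-1,1,2).astype(float),c["intrinsics"],c["D"]).reshape(-1,2)
    R=c["R"];o=-R.T@c["t"].ravel();r=np.c_[p,np.ones(len(p))]@R
    s=(d-o@n)/(r@n);X=o+r*s[:,None];return np.c_[X@ex,X@ey]*1000
c0=[]
for nm,df,db in(("top",-.1250,-.0908),("scene",-.1265,-.092)):
    c=dict(np.load(nm+"3.npz"));P=cloud(c);hsv=cv2.cvtColor(c["frame"],cv2.COLOR_BGR2HSV).astype(int);h,s,v=[hsv[...,i] for i in range(3)]
    near=(abs(P[...,0]-.69)<.08)&(abs(P[...,1]-.01)<.08)&(P[...,2]>.16)&(P[...,2]<.33)
    o=near&(h>6)&(h<20)&(s>150)&(v>100)&(P@n>df-.004)
    uv=np.argwhere(o)[:,::-1];q=onplane(c,uv,df);(cx,cy),r=cv2.minEnclosingCircle(q.astype(np.float32))
    print(nm,"circle",cx,cy,r)
    red=near&((h<5)|(h>172))&(s>150)&(P@n>-.098);blk=near&(v<60)&(s<120)&(P@n>-.098)
    A=onplane(c,np.argwhere(red)[:,::-1],db);B=onplane(c,np.argwhere(red|blk)[:,::-1],db)
    print(" bar",cv2.minAreaRect(B.astype(np.float32)),"red-all",A.mean(0)-B.mean(0),"ang",np.degrees(np.arctan2(*(A.mean(0)-B.mean(0))[::-1])))
print("q",robot.state()["q"].round(2),"plinth ctr in ex,ey",(np.array([.7215,.0044,.2])@ey)*1000)
```

```text
top circle 706.182861328125 106.24796295166016 48.190006256103516
 bar ((707.96435546875, 104.62379455566406), (63.21419906616211, 11.91274356842041), 45.59004211425781) red-all [17.06247801 17.67945132] ang 46.01739459902988
scene circle 712.4314575195312 100.97188568115234 49.93589401245117
 bar ((712.08544921875, 101.72611999511719), (67.83984375, 18.979949951171875), 44.15874099731445) red-all [14.86661199 15.83826226] ang 46.81250987258504
q [-0.3   0.05  0.07  1.92 -0.    1.17 -1.93] plinth ctr in ex,ey 104.77057184515013
```

Bar top 63x12 mm, centred on the ring axis, red end at about 46° in the ring plane. Joint 7 starts at -1.93. Gripping with tool x opposite the red end leaves room for the 90° turn, so I first spin the wrist the long way in free space.

Emit:
apply_moves(series=[[0, 0, 0, 0, 0, -0.18, 0], [0, 0, 0, 0, 0, -0.36, 0], [0, 0, 0, 0, 0, -0.54, 0], [0, 0, 0, 0, 0, -0.72, 0], [0, 0, 0, 0, 0, -0.9, 0], [0, 0, 0, 0, 0, -1.08, 0], [0, 0, 0, 0, 0, -1.26, 0], [0, 0, 0, 0, 0, -1.44, 0], [0, 0, 0, 0, 0, -1.62, 0], [0, 0, 0, 0, 0, -1.8, 0], [0, 0, 0, 0, 0, -1.98, 0], [0, 0, 0, 0, 0, -2.1, 0], [0, 0, 0, 0, 0, -2.1, 0]])

```text
time_s: 12.4
position: [0.4179, 0.0422, 0.3321]
ee_rot: [0.549, 0.836, -0.001, -0.001]
ft_force: [-0.2, -0.2, 0.5]
gripper_width: 0.0849
gripper_force: 0.0
```

```bash
cat >> h.py <<'E'
T=Ro.from_euler("z",-8,degrees=True);n=T.apply([-np.sin(np.radians(28)),0,np.cos(np.radians(28))])
ex=T.apply([np.cos(np.radians(28)),0,np.sin(np.radians(28))]);ey=np.cross(n,ex)
def ring(h,ang=45.6): # TCP h above the face, tool x opposite the red end
    a=np.radians(ang);x=-(np.cos(a)*ex+np.sin(a)*ey);z=-n
    return .709*ex+.1042*ey+(-.1255+h)*n, Ro.from_matrix(np.c_[x,np.cross(z,x),z])
E
python3 - <<'E'
from h import *
print(robot.state()["q"].round(2));p,R=ring(.13);print(p,ring(.005)[0]);row(p,R)
E
```

```text
[-0.23  0.05 -0.01  1.91  0.    1.18  0.17]
[0.63232733 0.01635622 0.3368286 ] [0.69044017 0.008189   0.22646015]
shift [-109.   186.4   -5. ] turn [-0.064 -0.56  -1.777]
```

Emit:
apply_moves(series=[[-5, 10, -10, -0.006, -0.056, -0.178, 0], [-15, 25, -20, -0.013, -0.112, -0.355, 0], [-25, 45, -30, -0.019, -0.168, -0.533, 0], [-35, 60, -30, -0.026, -0.224, -0.711, 0], [-50, 85, -30, -0.032, -0.28, -0.888, 0], [-60, 105, -30, -0.038, -0.336, -1.066, 0], [-75, 130, -30, -0.045, -0.392, -1.244, 0], [-85, 150, -20, -0.051, -0.448, -1.422, 0], [-100, 170, -10, -0.058, -0.504, -1.599, 0], [-109, 186, -5, -0.064, -0.56, -1.777, 0], [-109, 186, -5, -0.064, -0.56, -1.777, 0], [-109, 186, -5, -0.064, -0.56, -1.777, 0], [-109, 186, -5, -0.064, -0.56, -1.777, 0]])

```text
time_s: 14.02
position: [0.6321, 0.0171, 0.3382]
ee_rot: [-0.312, 0.919, -0.109, 0.217]
ft_force: [-0.0, -0.3, -0.1]
gripper_width: 0.0849
gripper_force: 0.0
```

Run:
```python
from h import *
print(robot.state()["q"].round(2));row(*ring(.13));row(*ring(.055));row(*ring(.005))
c=robot.read_camera("scene");cv2.imwrite("pics/d.png",cv2.resize(c["frame"][220:400,220:400],(540,540)))
```

```text
[-0.11  0.17 -0.11  1.87  0.31  0.66  1.8 ]
shift [ 0.8 -0.3  1.4] turn [-0.001  0.002 -0.002]
shift [ 0.9 -0.2 76.4] turn [-0.001  0.002 -0.002]
shift [  1.   -0.2 126.4] turn [-0.001  0.002 -0.002]
```

View pics/d.png

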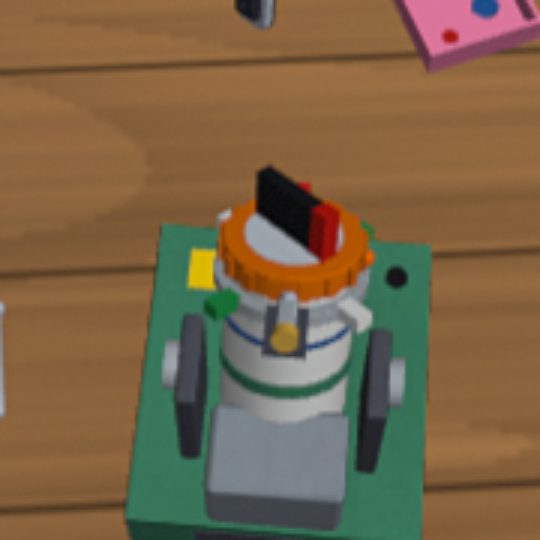

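The ring and bar are unobstructed (bar at 300,215) and only a fingertip shows at the crop's top edge. Descend along the axis and close.

Emit:
apply_moves(series=[[1, 0, 30, 0, 0, 0, 0], [1, 0, 60, 0, 0, 0, 0], [1, 0, 85, 0, 0, 0, 0], [1, 0, 105, 0, 0, 0, 0], [1, 0, 118, 0, 0, 0, 0], [1, 0, 125, 0, 0, 0, 0], [1, 0, 125, 0, 0, 0, 0]], squeeze=50)

```text
time_s: 14.95
position: [0.6899, 0.0078, 0.2272]
ee_rot: [-0.313, 0.918, -0.109, 0.217]
ft_force: [0.6, -0.6, -0.5]
gripper_width: 0.0856
gripper_force: 0.0
```

Emit:
apply_moves(series=[[0, 0, 0, 0, 0, 0, 0.4], [0, 0, 0, 0, 0, 0, 0.7], [0, 0, 0, 0, 0, 0, 1], [0, 0, 0, 0, 0, 0, 1], [0, 0, 0, 0, 0, 0, 1], [0, 0, 0, 0, 0, 0, 1]])

```text
time_s: 15.7
position: [0.6899, 0.0079, 0.2275]
ee_rot: [-0.313, 0.918, -0.109, 0.217]
ft_force: [-5.1, 0.7, 5.2]
gripper_width: 0.0093
gripper_force: 49.1
```

Run:
```python
from h import *
s=robot.state();print(s["ft_force"],s["ft_torque"]);print(s["q"].round(2));row(*ring(.006));row(*ring(.006,-45))
```

```text
[-5.10691148  0.70824295  5.22061732] [ 0.16220508  0.94868231 -0.01163902]
[-0.13  0.39 -0.06  1.88  0.41  0.43  1.72]
shift [-0.3  0.3  0.1] turn [-0.001  0.002  0.001]
shift [-0.3  0.3  0.1] turn [1.000e-03 2.000e-03 1.582e+00]
```

Emit:
apply_moves(series=[[0, 0, 0, 0, 0, 0.08, 1], [0, 0, 0, 0, 0, 0.18, 1], [0, 0, 0, 0, 0, 0.28, 1], [0, 0, 0, 0, 0, 0.38, 1], [0, 0, 0, 0, 0, 0.48, 1], [0, 0, 0, 0, 0, 0.58, 1], [0, 0, 0, 0, 0, 0.68, 1], [0, 0, 0, 0, 0, 0.78, 1], [0, 0, 0, 0, 0, 0.8, 1]])

```text
time_s: 16.82
position: [0.6903, 0.0058, 0.2278]
ee_rot: [0.071, 0.967, -0.017, 0.243]
ft_force: [-0.1, -8.5, 5.4]
gripper_width: 0.009
gripper_force: 49.0
```

Run:
```python
from h import *
s=robot.state();print(s["ft_force"],s["ft_torque"]@n);print(s["q"].round(2));row(*ring(.006,-45))
```

```text
[-0.09783131 -8.50337249  5.37180712] 0.06890553678778114
[-0.29  0.39  0.15  1.89  0.21  0.4   1.09]
shift [0.8 2.4 0.1] turn [-0.     0.003  0.779]
```

Emit:
apply_moves(series=[[0, 0, 0, 0, 0, 0.1, 1], [0, 0, 0, 0, 0, 0.2, 1], [0, 0, 0, 0, 0, 0.3, 1], [0, 0, 0, 0, 0, 0.4, 1], [0, 0, 0, 0, 0, 0.48, 1], [0, 0, 0, 0, 0, 0.56, 1], [0, 0, 0, 0, 0, 0.64, 1], [0, 0, 0, 0, 0, 0.72, 1], [0, 0, 0, 0, 0, 0.78, 1], [0, 0, 0, 0, 0, 0.78, 1]])

```text
time_s: 18.08
position: [0.6893, 0.0038, 0.2274]
ee_rot: [0.434, 0.868, 0.075, 0.23]
ft_force: [-8.4, -16.3, 9.7]
gripper_width: 0.0091
gripper_force: 50.0
```

Run:
```python
from h import *
s=robot.state();print(s["ft_force"],s["ft_torque"]@n);print(s["q"].round(2));row(*ring(.006,-45))
```

```text
[ -8.40930652 -16.2590777    9.74534642] -0.017412279101969737
[-0.44  0.41  0.36  1.9  -0.02  0.39  0.52]
shift [3.1 3.2 0. ] turn [-0.002  0.003 -0.002]
```

Emit:
apply_moves(series=[[0, 0, 0, 0, 0, 0.04, 1], [0, 0, 0, 0, 0, 0.08, 1], [0, 0, 0, 0, 0, 0.08, 1]])

```text
time_s: 18.45
position: [0.6892, 0.0038, 0.2274]
ee_rot: [0.468, 0.85, 0.084, 0.227]
ft_force: [-9.4, -17.6, 9.4]
gripper_width: 0.0091
gripper_force: 52.5
```

Run:
```python
from h import *
s=robot.state();print(s["ft_force"],s["ft_torque"]@n,s["ft_torque"]);print(s["q"].round(2));row(*ring(.006,-45))
```

```text
[ -9.39554897 -17.61150364   9.35699538] 0.5457959603153804 [-3.74916311  1.37022592 -1.4573092 ]
[-0.45  0.41  0.38  1.9  -0.04  0.39  0.46]
shift [3.4 3.  0. ] turn [-0.002  0.003 -0.081]
```

The resisting torque jumped from about 0 to 0.55 N m: the ring is at its stop. Release and retreat along the axis.

Emit:
apply_moves(series=[[0, 0, 0, 0, 0, -0.04, 1], [0, 0, 0, 0, 0, -0.04, 0.5], [0, 0, 0, 0, 0, -0.04, 0], [0, 0, 0, 0, 0, -0.04, 0], [0, 0, 0, 0, 0, -0.04, 0], [0, 0, -10, 0, 0, -0.04, 0], [0, 0, -30, 0, 0, -0.04, 0], [0, 0, -70, 0, 0, -0.04, 0], [0, 0, -120, 0, 0, -0.04, 0], [0, 0, -180, 0, 0, -0.04, 0], [0, 0, -240, 0, 0, -0.04, 0], [0, 0, -280, 0, 0, -0.04, 0], [0, 0, -280, 0, 0, -0.04, 0], [0, 0, -280, 0, 0, -0.04, 0]])

```text
time_s: 20.2
position: [0.5589, 0.0256, 0.4742]
ee_rot: [0.449, 0.86, 0.082, 0.228]
ft_force: [1.5, -0.4, 0.6]
gripper_width: 0.0852
gripper_force: 0.0
```

Run:
```python
from h import *
for nm in("top","scene"):
    c=robot.read_camera(nm);P=cloud(c)
    u,v=((313,178) if nm=="top" else (316,310));cv2.imwrite(f"pics/e{nm}.png",cv2.resize(c["frame"][v-75:v+75,u-75:u+75],(400,400)))
    hsv=cv2.cvtColor(c["frame"],cv2.COLOR_BGR2HSV).astype(int);h,s,vv=[hsv[...,i] for i in range(3)]
    near=(abs(P[...,0]-.69)<.05)&(abs(P[...,1]-.01)<.05)&(P@n>-.098)&(P@n<-.08)
    k=near&((((h<5)|(h>172))&(s>150))|((vv<60)&(s<120)));q=np.c_[P[k]@ex,P[k]@ey]*1000
    if len(q)>20: print(nm,len(q),cv2.minAreaRect(q.astype(np.float32)))
    r=((h<8)|(h>172))&(s>150)&(abs(P[...,0]-.585)<.05)&(abs(P[...,1]-.023)<.03)&(P[...,2]<.06)
    if r.sum(): a=np.radians(-8);print(" fin x along bay from the top-based mouth",np.percentile(((P[r][:,:2]-[.61257,.01971])@[np.cos(a),np.sin(a)])*1000,[1,50,99]).round(1))
cv2.imwrite("pics/e.png",np.hstack([cv2.imread("pics/etop.png"),cv2.imread("pics/escene.png")]))
```

```text
top 117 ((708.1700439453125, 104.15701293945312), (12.357733726501465, 61.18192672729492), 44.38248062133789)
scene 180 ((709.18603515625, 101.35589599609375), (13.055694580078125, 66.63017272949219), 44.49371337890625)
 fin x along bay from the top-based mouth [-47.7 -47.7 -47.7]
```

View pics/e.png

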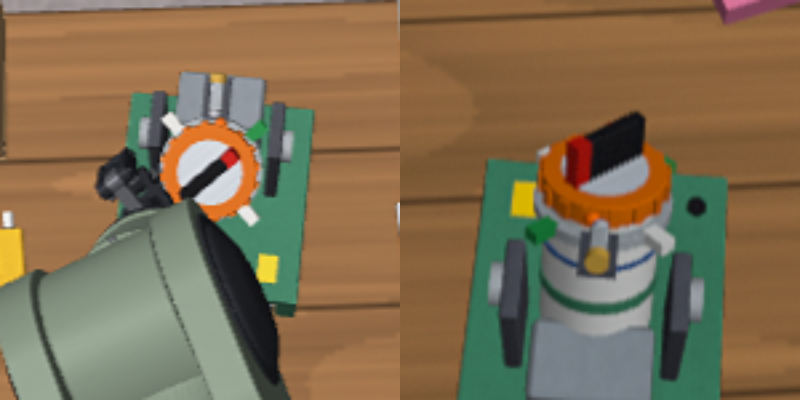

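The bar now points red end at the green mark (top view 255,130), turned 91°: locked. I'll move the arm aside and check the tray depth from above.

Run:
```python
from h import *
row([.42,-.32,.47],Ro.from_quat(pose()[1]))
```

```text
shift [-210.4 -305.   -39.1] turn [0. 0. 0.]
```

Emit:
apply_moves(series=[[-20, -30, -4, 0, 0, 0, 0], [-50, -70, -10, 0, 0, 0, 0], [-80, -115, -15, 0, 0, 0, 0], [-110, -160, -20, 0, 0, 0, 0], [-140, -205, -26, 0, 0, 0, 0], [-170, -250, -32, 0, 0, 0, 0], [-200, -290, -38, 0, 0, 0, 0], [-210, -305, -39, 0, 0, 0, 0], [-210, -305, -39, 0, 0, 0, 0], [-210, -305, -39, 0, 0, 0, 0]])

```text
time_s: 21.55
position: [0.4206, -0.3185, 0.4699]
ee_rot: [0.449, 0.86, 0.082, 0.228]
ft_force: [0.2, 1.2, 0.5]
gripper_width: 0.0851
gripper_force: 0.0
```

Run:
```python
from h import *
c=robot.read_camera("top");P=cloud(c);hsv=cv2.cvtColor(c["frame"],cv2.COLOR_BGR2HSV).astype(int);h,s=hsv[...,0],hsv[...,1]
r=((h<8)|(h>172))&(s>150)&(abs(P[...,0]-.585)<.06)&(abs(P[...,1]-.023)<.04)&(P[...,2]<.06);a=np.radians(-8)
q=P[r][:,:2]-[.61257,.01971];print(r.sum(),np.percentile(q@[np.cos(a),np.sin(a)]*1000,[0,2,50,98,100]).round(1),np.median(q@[-np.sin(a),np.cos(a)])*1000)
```

```text
87 [-50.8 -50.6 -25.8  -1.9   1.4] 1.964875467029907
```

The fin's outer end is 51 mm in front of the mouth (52 expected at home), so the tray is home.

```bash
python3 -c "
from bench import robot
print(robot.hand_in())"
```

```text
the job is handed in; nothing more can be done
None
```

I pushed the drip tray home against its back stop, then turned the orange ring about 91° clockwise to its locked stop, let go, and handed the job in at about 22 s; no verdict was returned.

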